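# Make up two calibration kits

### The arm

A 6-joint arm with a two-finger parallel gripper is mounted at the origin on the work surface. World frame = base frame: x ahead of the robot, y to its left, z up, the work surface at z = 0. Lengths are in mm, angles in rad, forces in N, time in s.
With the tool pointing down it reaches from about 350 to 775 mm from the base axis. Payload 7.3 kg.
Tool frame: the origin (TCP) lies at the very end of the fingers, on their centre line; the grasp point (between the pads) lies behind it (bot.grip_point_offset is the z of the grasp point in the tool frame, in mm); z points along the fingers, y is the line along which they close (so a half turn about z gives the same grasp; the last joint's range is limited). The gripper opens to 92 mm and grips with 3 to 60 N. Pads are 19 mm wide; open, the fingers measure 130 mm over their backs; the gripper's body (75 mm by 190 mm) begins 47 mm behind the grasp point.
Start: joints at [-1.335, 0.342, 1.524, -0, 1.275, -0.146], TCP at [195.634, -487.209, 226.741] pointing down, gripper open.
Joint ranges: [-2.53, 2.53], [-0.77, 2.02], [0.04, 2.7], [-1, 4.14], [0.28, 2.66], [-3.11, 3.11]. Speed limits (rad/s): [2.57, 2.57, 3.14, 3.14, 3.14, 3.14].

### API

Orientations are given as [roll, pitch, yaw] about the fixed x, y, z axes, in that order (R = Rz(yaw) Ry(pitch) Rx(roll)).
In Python, from plant import bot gives the robot as it stands. The module is installed in compiled form; this text tells all that it offers.
- The arm moves only by the shell command python3 -m crank 'ROWS'. ROWS is JSON, a list that holds one entry, the list of rows, each a list of 5 numbers: the opening, from 0 (shut) to 1 (fully open), then the shift along the tool's x, y, z in cm, then the turn about the tool's z in degrees. In form: [[[claw, x, y, z, turn], ...]]. A call has exactly 10 rows; each row is the pose to reach, as a shift and turn from the pose commanded when the call began, along the tool's axes at that moment; what a row does not reach only later rows make up. A row lasts 1/10 s, in which the tool goes at most 50 mm and 8.59 degrees, less where a joint would pass 70% of its speed; a pose out of reach is approached as far as the arm can. A call with a gripper value outside its range is refused whole. The fingers move at their own pace and stop on an object; the grip force is fixed at half the most. Time passes only in rows, so rows that repeat a pose let the fingers close, or fill a call up. It gives the time, the measured TCP pose, the force, the opening and the grip force at its end, in the units of the state.
- bot.get_obs(): the state, without advancing time (a new reading comes with each control period).
- bot.capture(name): name is "side" or "top" or "wrist"; returns (picture, depth): 400x640x3 uint8, red, green, blue; 400x640 float32, mm along the optical axis (not along the pixel's ray), 0 where there is no reading.
- bot.calibration(name): a dict with "vertical_fov" (degrees; the focal length in pixels is half the picture's height over the tangent of half this angle, whatever the lens; pixels are square), "cx", "cy" (the principal point, pixels), "rvec" (rotation vector, rad) and "tvec" (3), from world to camera coordinates, as OpenCV has them; the wrist camera has in their place "tool_from_camera" (4x4, takes a point from camera to tool coordinates, whose origin is the TCP and whose axes are the flange's). Camera axes: x right, y down, z forward; pixel columns grow to the right and rows downward; lengths in mm; the calibration is good to about 2 mm. A picture is of the moment at which its call begins: read the wrist's pose just before it. calibration takes no time and is no camera call.
- bot.close_job(): hands the job in; it is judged then, once.
The state is a dict: "time": time; "joint_positions": joint angles; "dq": joint speeds; "tau": joint torques, N m; "tool_pos": TCP position; "tcp_rot": TCP orientation; "contact_force": force on the tool from outside, world axes, zero at the start; "moment": the same for the moment, N m; "grip_width": finger opening in mm; "finger_force": force on a finger pad.
Only numpy, scipy, OpenCV 4.12 (cv2) and the standard library are available. Lean on these libraries where they do the work, as an engineer would, in place of code of your own. Each camera call takes 0.05 s, during which the arm holds its last target. There are 200 camera calls.

### The job

Make up two calibration kits: in the two-compartment tray, the tall slim can in the wide compartment and the shorting link in the narrow one; in the three-compartment tray, the short squat can in the wide compartment and the adapter box and the well insert in the narrow ones, one in each, either way round. Everything must be left standing upright on the tray floor, let go. Never tip a can over, and leave the medium can where it stands.

Things in the scene. Friction and masses are not known exactly. Their poses are not given: they have to be found in the camera images.
- can_tall: Tall slim standard resistor: upright steel can, diameter 44, 105 high (dark collar round the top, 1 proud), with two terminal posts 14 high on top; 450 g. Sizes in mm, mass approximate. Origin: centre of the underside; z up when standing.
- can_medium: Medium standard resistor, not wanted: steel can, diameter 50, 78 high, dark collar, four terminal posts 14 high on top; 420 g. Leave it standing. Sizes in mm, mass approximate. Origin: centre of the underside; z up when standing.
- can_short: Short squat standard resistor: steel can, diameter 56, 50 high, dark collar, two terminal posts 14 high on top; 380 g. Sizes in mm, mass approximate. Origin: centre of the underside; z up when standing.
- shorting_link: Shorting link: black block 22 (x) by 50 (y) and 38 high, with a brass bar 44 long along y held above it on two short posts, top at 50; 110 g. Sizes in mm, mass approximate. Origin: centre of the underside; z up when standing.
- adapter_box: Adapter box: square aluminium box 36 by 36 and 45 high, black top with one round steel socket 14 in diameter, 12 high, in its middle; 120 g. Sizes in mm, mass approximate. Origin: centre of the underside; z up when standing.
- well_insert: Well insert: plain aluminium cylinder, diameter 30, 62 high, three small dark bores seen in its flat top; 110 g. Sizes in mm, mass approximate. Origin: centre of the underside; z up when standing.
- tray_two: Two-compartment wooden tray, 142 (x) by 82 (y) by 12 high: wide compartment 74 by 74 centred at x = -30, narrow one 56 (x) by 74 (y) centred at x = +39. Sizes in mm. Fixed to the bench, walls and ribs 12 high and 4 thick, floor 4 thick (things stand 4 above the bench), compartments in a row along the tray's x, each 74 across (y). Origin: centre of the underside; z up.
- tray_three: Three-compartment wooden tray, 202 (x) by 82 (y) by 12 high: wide compartment 74 by 74 centred at x = -60, narrow ones 56 (x) by 74 (y) centred at x = +9 and x = +69. Sizes in mm. Fixed to the bench, walls and ribs 12 high and 4 thick, floor 4 thick (things stand 4 above the bench), compartments in a row along the tray's x, each 74 across (y). Origin: centre of the underside; z up.
Mind the look-alikes: they are no part of the job. Of the things like the shorting_link, leave any that is red; of the rest the smaller one is meant.

How it is judged:
By the outcome, as a careful person would: the job done as asked, in the order asked, and still so for the second after the job is handed in, with the robot touching nothing.
It also fails if it takes over 128 s, if anything falls off the work surface, if the arm or the gripper's body presses on something with over 40 N, if the wrist force passes 120 N, or if a joint passes its speed limit or range.

## Working session

There is one attempt and no reset: what is moved stays moved. The work goes in short steps, Python scripts to look and compute and a shell command to move; the robot and the scene stay as the last step left them, time stands still between calls to the robot, and variables do not carry over. Pictures are saved under pics/ and viewed, at most 14 in all, crops included, and the job is handed in when it is done.

```bash
mkdir -p pics; cat > h.py <<'E'
import numpy as np, cv2
from scipy.spatial.transform import Rotation as R
from plant import bot
def save(n,img): cv2.imwrite('pics/'+n+'.png',img[:,:,::-1])
def cloud(name):
    o=bot.get_obs(); c=bot.calibration(name); im,d=bot.capture(name)
    f=200/np.tan(np.radians(c['vertical_fov'])/2)
    v,u=np.mgrid[:400,:640]
    P=np.stack([(u-c['cx'])/f*d,(v-c['cy'])/f*d,d],-1)
    if name=='wrist':
        T=np.array(c['tool_from_camera']); Rt=R.from_euler('xyz',o['tcp_rot']).as_matrix()
        W=(P@T[:3,:3].T+T[:3,3])@Rt.T+np.array(o['tool_pos'])
    else:
        Rm=cv2.Rodrigues(np.array(c['rvec'],float))[0]; W=(P-np.array(c['tvec']).ravel())@Rm
    W[d==0]=np.nan
    return im,W
E
python3 - <<'E'
from h import *
o=bot.get_obs();print(o, bot.grip_point_offset)
for n in('top','side'):
    im,W=cloud(n);save(n+'0',im);np.savez(''+n+'0',im=im,W=W)
    print({k:v for k,v in bot.calibration(n).items()})
E
```

```text
{'time': 0.0, 'joint_positions': array([-1.33500533e+00,  3.42749842e-01,  1.52498118e+00,  2.84731106e-06,
        1.27540272e+00, -1.45986018e-01]), 'dq': array([-0.00132662, -0.00027787,  0.00142447,  0.00159864,  0.00070793,
       -0.00308443]), 'tau': array([ 4.66926358e-04, -4.31242526e+01, -2.44216150e+01,  7.18640070e-02,
        5.60111320e-02, -1.38967848e-04]), 'tool_pos': array([ 195.53507719, -486.80566539,  226.04339412]), 'tcp_rot': array([-3.14006835e+00, -2.26872838e-04,  3.81776012e-01]), 'contact_force': array([ 0.15595374,  0.18733577, -0.27543759]), 'moment': array([ 0.03562481,  0.01704324, -0.00128156]), 'finger_force': 0.0, 'grip_width': 92.08209320230188} -18.8
{'vertical_fov': 54.17874457154245, 'cx': 315.28194069570577, 'cy': 197.67750907083058, 'rvec': array([ 2.15528706, -2.18421569,  0.18749111]), 'tvec': array([ -8.55640239, 561.74380538, 876.74873345])}
{'vertical_fov': 57.08830789034427, 'cx': 315.9890070759343, 'cy': 201.1421613927055, 'rvec': array([ 2.4127212 , -0.52688715,  0.17184017]), 'tvec': array([-492.24639426,  215.68824205,  615.8166784 ])}
```

View pics/top0.png

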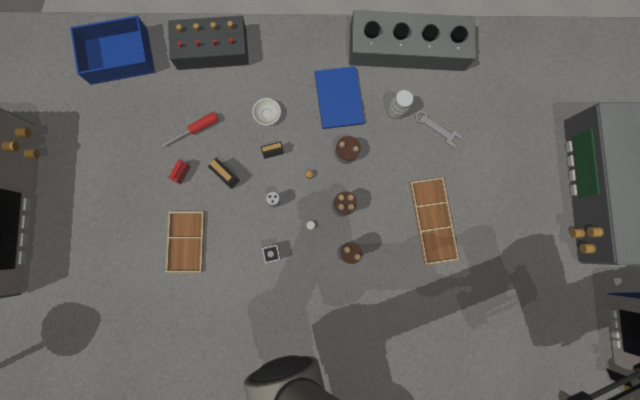

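View pics/side0.png

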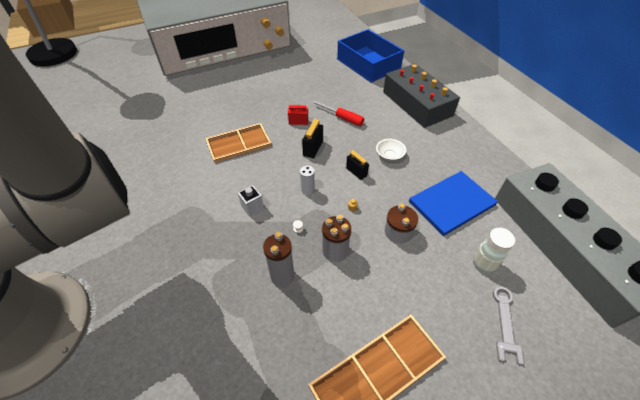

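Top view: the cans are at (348,148) with two posts, (345,203) with four posts (medium) and (352,252) with two posts. The link-like things are red at (179,171), a larger black one at (223,173) and a smaller black one at (272,150). The adapter box is at (271,254), the insert at (272,199), tray_two at (185,241) and tray_three at (435,220). The side view suggests the tall can is the one nearest the base. Next I'll measure and enlarge the links.

```bash
python3 - <<'E'
from h import *
D=np.load('top0.npz');im,W=D['im'],D['W'];Z=W[...,2]
print('bench z',np.nanmedian(Z[280:300,60:240]),np.nanmedian(Z[140:160,400:420]), np.nanmedian(Z[60:70,200:300]))
for n,(u,v,r) in dict(short=(348,148,20),med=(345,203,20),tall=(352,252,20),red=(179,171,14),big=(223,173,20),small=(272,150,15),box=(271,254,15),ins=(272,199,12),ball=(310,174,8),wh=(311,225,8)).items():
    s=np.s_[v-r:v+r+1,u-r:u+r+1];w=W[s].reshape(-1,3);w=w[w[:,2]>10]
    zt=np.percentile(w[:,2],97); 
    for lo,hi in((10,200),(zt-25,zt+9)):
        p=w[(w[:,2]>lo)&(w[:,2]<hi)]
        rect=cv2.minAreaRect(p[:,:2].astype(np.float32));print(n,'z97 %.0f'%zt,'zmed %.1f'%np.median(p[:,2]),len(p),np.round(rect[0]),np.round(rect[1]),round(rect[2]))
hsv=cv2.cvtColor(im,cv2.COLOR_RGB2HSV)
for n,(a,b,c,d) in dict(two=(200,285,155,215),three=(165,275,400,470)).items():
    m=(hsv[a:b,c:d,1]>70);k=cv2.connectedComponentsWithStats(m.astype(np.uint8));i=1+np.argmax(k[2][1:,4]);m=k[1]==i
    p=W[a:b,c:d][m];rect=cv2.minAreaRect(p[:,:2].astype(np.float32));print(n,rect,len(p)); print(np.round(cv2.boxPoints(rect)))
c=np.concatenate([cv2.resize(im[130:190,160:300],None,fx=5,fy=5,interpolation=cv2.INTER_CUBIC)[:, :700],cv2.resize(np.load('side0.npz')['im'][95:185,280:400],(700,300),interpolation=cv2.INTER_CUBIC)],0);save('links',c)
E
```

```text
bench z 0.5945988290811821 0.7870265413326855 2.0315178094452637
short z97 65 zmed 50.8 538 [678. -95.] [57. 57.] 88
short z97 65 zmed 51.2 478 [678. -95.] [57. 57.] 88
med z97 93 zmed 79.2 479 [545. -81.] [50. 52.] 90
med z97 93 zmed 79.5 426 [545. -81.] [50. 52.] 90
tall z97 120 zmed 105.9 424 [434. -89.] [45. 44.] 90
tall z97 120 zmed 106.2 375 [434. -89.] [45. 44.] 90
red z97 52 zmed 38.9 294 [630. 305.] [24. 50.] 64
red z97 52 zmed 40.4 233 [630. 304.] [24. 49.] 64
big z97 69 zmed 52.2 414 [624. 199.] [67. 29.] 45
big z97 69 zmed 52.7 370 [624. 199.] [67. 29.] 45
small z97 52 zmed 39.3 251 [681.  85.] [23. 49.] 14
small z97 52 zmed 40.2 213 [682.  85.] [22. 49.] 14
box z97 59 zmed 46.5 264 [434.  87.] [36. 36.] 12
box z97 59 zmed 46.5 256 [434.  87.] [36. 36.] 12
ins z97 65 zmed 62.3 165 [559.  82.] [29. 28.] 26
ins z97 65 zmed 62.6 145 [559.  82.] [29. 28.] 26
ball z97 29 zmed 19.2 56 [623.  -4.] [17. 17.] 89
ball z97 29 zmed 19.2 56 [623.  -4.] [17. 17.] 89
wh z97 21 zmed 19.0 52 [500.  -4.] [17. 17.] 89
wh z97 21 zmed 19.0 52 [500.  -4.] [17. 17.] 89
two ((nan, nan), (0.0, 0.0), 0.0) 2091
[[nan nan]
 [nan nan]
 [nan nan]
 [nan nan]]
three ((507.83807373046875, -303.9751281738281), (201.7219696044922, 77.94059753417969), 10.120528221130371) 2805
[[ 402. -283.]
 [ 415. -360.]
 [ 614. -325.]
 [ 600. -248.]]
```

View pics/links.png

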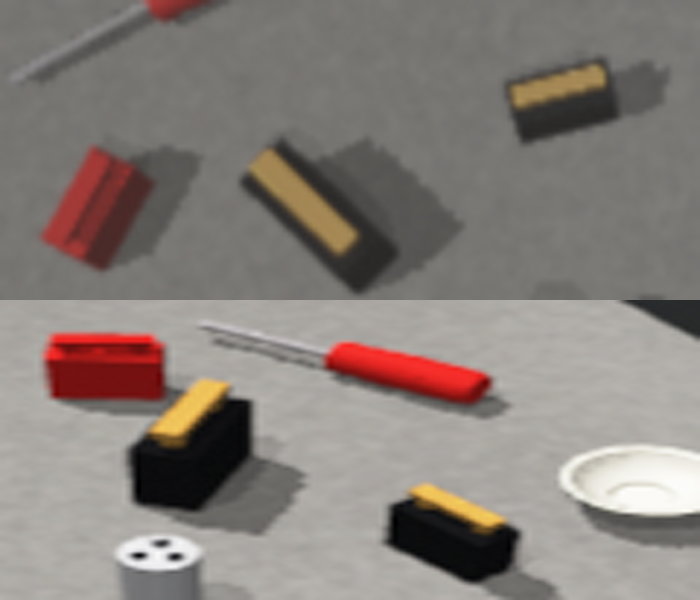

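Candidates for the shorting link are red (179,171), which is excluded; black (223,173), which measures 67x29 and is the larger one; and black (272,150), which measures 22x49 and matches 22x50. The crop confirms that (272,150) is the one meant. By height, the tall can is at (352,252) and the short can at (348,148).

Next is the tray geometry, with a cross-check from the side camera.

```bash
cat >> h.py <<'E'
def go(x,y,z,yaw):
    "shift (cm) and turn (deg) from measured pose to target (yaw in deg, mod 180)"
    o=bot.get_obs();Rt=R.from_euler('xyz',o['tcp_rot']).as_matrix()
    s=Rt.T@(np.array([x,y,z])-o['tool_pos'])/10
    t=-(yaw-np.degrees(o['tcp_rot'][2])); t=(t+90)%180-90
    print('shift',np.round(s,2),'turn',round(t,1),'q',np.round(o['joint_positions'],2),'pos',np.round(o['tool_pos'],1),'yaw',round(np.degrees(o['tcp_rot'][2]),1),'F',np.round(o['contact_force'],1),'w',round(o['grip_width'],1),'f',round(o['finger_force'],1),'t',round(o['time'],2))
E
python3 - <<'E'
from h import *
for cam in('top','side'):
    D=np.load(cam+'0.npz');im,W=D['im'],D['W']
    hsv=cv2.cvtColor(im,cv2.COLOR_RGB2HSV)
    for n,c in dict(two=(480,300),three=(508,-304)).items():
        m=(np.hypot(W[...,0]-c[0],W[...,1]-c[1])<140)&(hsv[...,1]>70)&(hsv[...,0]<25)&(W[...,2]<25)
        k=cv2.connectedComponentsWithStats(m.astype(np.uint8));i=1+np.argmax(k[2][1:,4]);p=W[k[1]==i]
        q=p[:,:2].astype(np.float32)
        rect=cv2.minAreaRect(q);(cx,cy),(w,h),a=rect
        a=np.radians(a if w>h else a+90)
        a=(a+np.pi/2)%np.pi-np.pi/2
        L=(q-[cx,cy])@[[np.cos(a),-np.sin(a)],[np.sin(a),np.cos(a)]]
        zb=p[:,2]; 
        prof=[np.median(zb[(abs(L[:,0]-x)<1.5)&(abs(L[:,1])<25)]) for x in range(-100,101,4)]
        print(cam,n,np.round(rect[0],1),np.round(rect[1],1),'long axis deg',round(np.degrees(a),1)); print([(x,round(float(z))) for x,z in zip(range(-100,101,4),prof) if z>7])
D=np.load('side0.npz');W=D['W']
for n,c,z in(('short',(678,-95),50),('tall',(434,-89),105),('box',(434,87),45),('ins',(559,82),62),('small',(681,85),38)):
    m=(np.hypot(W[...,0]-c[0],W[...,1]-c[1])<40)&(abs(W[...,2]-z)<(3 if z!=38 else 30))&(W[...,2]>10);r=cv2.minAreaRect(W[m][:,:2].astype(np.float32));print(n,np.round(r[0]),np.round(r[1]),r[2])
go(434,-89,150,0)
E
```

```text
top two [465.3 290.7] [ 82.9 137.3] long axis deg -0.7
[(-68, 13), (8, 10)]
top three [ 507.8 -304.1] [199.   83.3] long axis deg 7.8
[(-100, 13), (-20, 12), (40, 13), (100, 13)]
side two [466.2 298.5] [101.5 146.1] long axis deg -0.4
[(-72, 10), (8, 10), (68, 11)]
side three [ 508.9 -302.3] [208.  85.] long axis deg 7.8
[(-100, 10), (-24, 11), (36, 11), (96, 10)]
short [676. -95.] [56. 56.] 59.91477584838867
tall [431. -90.] [45. 45.] 63.927574157714844
box [431.  87.] [36. 36.] 12.152217864990234
ins [557.  81.] [29. 27.] 72.33680725097656
small [676.  84.] [23. 52.] 21.053089141845703
shift [ 36.95 -28.03   7.66] turn 21.9 q [-1.33  0.34  1.52  0.    1.28 -0.15] pos [ 195.6 -486.9  226.2] yaw 21.9 F [-0.1 -0.7 -0.2] w 92.0 f 0.0 t 0.1
  return _methods._mean(a, axis=axis, dtype=dtype,
  ret = ret.dtype.type(ret / rcount)
```

```bash
python3 -c "
from h import *
go(677,-95,150,0)"
```

```text
shift [ 59.28 -18.42   7.65] turn 21.9 q [-1.33  0.34  1.52  0.    1.28 -0.15] pos [ 195.6 -486.9  226.2] yaw 21.9 F [-0.1 -0.7 -0.2] w 92.0 f 0.0 t 0.1
```

```bash
python3 -m crank '[[[1,5,-1.5,0,3],[1,10,-3,0,6],[1,15,-4.5,0,10],[1,20,-6,0,14],[1,25,-7.5,0,18],[1,30,-9,0,21.9],[1,35,-11,0,21.9],[1,40,-12.5,0,21.9],[1,44,-14,0,21.9],[1,48,-15,0,21.9]]]'; python3 -c "
from h import *
go(677,-95,90,0)"
```

```text
time: 1.1
tool_pos: [583.8, -169.1, 226.4]
tcp_rot: [-3.141, 0.001, -0.0]
contact_force: [0.5, -1.3, 0.9]
grip_width: 91.7
finger_force: 0.0
shift [ 9.33 -7.41 13.64] turn -0.0 q [-0.41  0.5   1.28 -0.    1.36  1.16] pos [ 583.8 -169.1  226.4] yaw -0.0 F [ 0.5 -1.3  0.9] w 91.7 f 0.0 t 1.1
```

```bash
python3 -m crank '[[[1,4,-3,2,0],[1,7,-6,4,0],[1,9.33,-7.41,6,0],[1,9.33,-7.41,7,0],[1,9.33,-7.41,7.6,0],[1,9.33,-7.41,7.6,0],[1,9.33,-7.41,7.6,0],[1,9.33,-7.41,7.6,0],[1,9.33,-7.41,7.6,0],[1,9.33,-7.41,7.6,0]]]'; python3 -c "
from h import *
im,W=cloud('wrist');save('w1',im)
m=(np.hypot(W[...,0]-677,W[...,1]+95)<45)&(abs(W[...,2]-50)<5)
print(m.sum(),cv2.minAreaRect(W[m][:,:2].astype(np.float32)))
go(677,-95,24,0)"
```

```text
time: 2.1
tool_pos: [676.1, -97.4, 151.5]
tcp_rot: [3.141, -0.001, -0.001]
contact_force: [0.3, -0.2, -0.4]
grip_width: 91.9
finger_force: 0.0
2882 ((680.0599975585938, -94.51251983642578), (57.29521179199219, 57.559669494628906), 88.34990692138672)
shift [ 0.08 -0.23 12.73] turn -0.0 q [-0.25  0.69  1.14 -0.    1.31  1.32] pos [676.1 -97.3 151.3] yaw -0.0 F [-0.3 -0.2  0.1] w 91.5 f 0.0 t 2.15
```

View pics/w1.png

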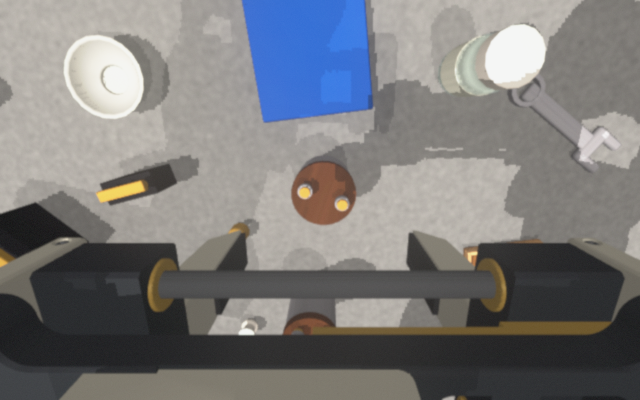

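The wrist view shows the short can at (323,193), centred between the fingers with its two posts visible. I'll descend and grip it.

```bash
python3 -m crank '[[[1,0.2,-0.2,4,0],[1,0.2,-0.2,8,0],[1,0.2,-0.2,11,0],[1,0.2,-0.2,12.7,0],[1,0.2,-0.2,12.7,0],[0,0.2,-0.2,12.7,0],[0,0.2,-0.2,12.7,0],[0,0.2,-0.2,12.7,0],[0,0.2,-0.2,12.7,0],[0,0.2,-0.2,12.7,0]]]'; python3 -c "
from h import *
go(449,-311,150,7.8)"
```

```text
time: 3.15
tool_pos: [678.3, -95.0, 24.4]
tcp_rot: [3.141, -0.001, -0.001]
contact_force: [0.5, 8.1, 2.8]
grip_width: 56.2
finger_force: 3.3
shift [-22.91  21.62 -12.58] turn -7.8 q [-0.25  0.82  1.25  0.    1.06  1.32] pos [678.3 -95.   24.4] yaw -0.0 F [0.5 8.1 2.8] w 56.2 f 3.3 t 3.15
```

```bash
python3 -m crank '[[[0,0,0,0,0],[0,0,0,0,0],[0,0,0,0,0],[0,0,0,-2,0],[0,0,0,-5,0],[0,0,0,-9,0],[0,-3,3,-12.5,-2],[0,-6,6,-12.5,-4],[0,-10,9.5,-12.5,-6],[0,-14,13,-12.5,-7.8]]]';  python3 -c "
from h import *
go(449,-311,90,7.8)"
```

```text
time: 4.15
tool_pos: [540.7, -221.4, 147.8]
tcp_rot: [-3.141, 0.002, 0.138]
contact_force: [0.2, -1.5, -4.1]
grip_width: 55.4
finger_force: 30.0
shift [-10.3    7.62   5.79] turn 0.1 q [-0.52  0.52  1.47 -0.    1.16  0.91] pos [ 540.7 -221.4  147.8] yaw 7.9 F [ 0.2 -1.5 -4.1] w 55.4 f 30.0 t 4.15
```

```bash
python3 -m crank '[[[0,-4,3,0,0],[0,-8,6,0,0],[0,-10.3,7.6,2,0],[0,-10.3,7.6,5,0],[0,-10.3,7.6,5.8,0],[0,-10.3,7.6,5.8,0],[0,-10.3,7.6,5.8,0],[0,-10.3,7.6,5.8,0],[0,-10.3,7.6,5.8,0],[0,-10.3,7.6,5.8,0]]]';  python3 -c "
from h import *
im,W=cloud('wrist');save('w2',im);np.savez('w2',im=im,W=W)
go(449,-311,29,7.8)"
```

```text
time: 5.15
tool_pos: [451.5, -310.0, 91.4]
tcp_rot: [3.141, -0.001, 0.136]
contact_force: [0.0, 0.2, -4.5]
grip_width: 55.3
finger_force: 30.0
shift [-0.25  0.07  6.23] turn 0.0 q [-0.74  0.53  1.64 -0.    0.97  0.69] pos [ 451.3 -310.    91.3] yaw 7.8 F [ 0.2 -0.1 -5.3] w 55.3 f 30.0 t 5.2
```

View pics/w2.png

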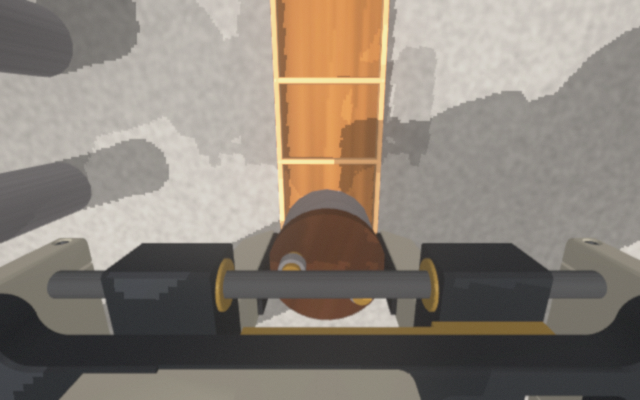

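The wrist view shows the tray running up the picture with ribs at rows 161 and 80, and the held can centred on it.

```bash
python3 -c "
from h import *
W=np.load('w2.npz')['W']
for v,u0,u1 in((160,285,375),(80,285,375)): print(np.nanmedian(W[v-1:v+2,u0:u1],(0,1)), W[v,u0],W[v,u1])
print(W[120,280],W[120,382])
"
python3 -m crank '[[[0,-0.25,0.05,3,0],[0,-0.25,0.05,5,0],[0,-0.25,0.05,5.7,0],[0,-0.25,0.05,6.0,0],[0,-0.25,0.05,6.1,0],[0,-0.25,0.05,6.2,0],[0,-0.25,0.05,6.2,0],[0,-0.25,0.05,6.2,0],[0,-0.25,0.05,6.2,0],[0,-0.25,0.05,6.2,0]]]'
```

```text
[ 489.47198141 -307.41787004   10.90630852] [ 484.60095212 -272.63492819   10.55635525] [ 494.38446417 -342.91726029   11.08639991]
[ 547.90158708 -299.18268548   11.28329179] [ 543.41267465 -266.90689786   11.13987941] [ 552.47283483 -332.24565951   10.76567038]
[ 514.55633627 -265.81924339   10.27594832] [ 525.20239781 -342.50774498   11.75922999]
time: 6.2
tool_pos: [448.6, -310.9, 28.9]
tcp_rot: [3.141, -0.0, 0.136]
contact_force: [0.8, -0.2, -4.0]
grip_width: 55.5
finger_force: 30.0
```

```bash
python3 -m crank '[[[0,0,0,0.06,0],[0,0,0,0.06,0],[0.8,0,0,0.06,0],[0.8,0,0,0.06,0],[0.8,0,0,0.06,0],[0.8,0,0,0.06,0],[0.8,0,0,-3,0],[0.8,0,0,-7,0],[0.8,0,0,-12,0],[0.8,0,0,-15,0]]]';  python3 -c "
from h import *
go(433,87,180,12)"
```

```text
time: 7.2
tool_pos: [449.4, -311.5, 182.5]
tcp_rot: [3.138, -0.003, 0.136]
contact_force: [0.8, -0.7, 0.3]
grip_width: 73.5
finger_force: 0.0
shift [  3.77 -39.71   0.12] turn -4.2 q [-0.75  0.42  1.54 -0.    1.18  0.69] pos [ 449.4 -311.5  182.5] yaw 7.8 F [ 0.8 -0.7  0.3] w 73.5 f 0.0 t 7.2
```

```bash
python3 -m crank '[[[0.8,0.5,-5,0,0],[0.8,1,-10,0,-1],[0.8,1.5,-15,0,-2],[0.8,2,-20,0,-3],[0.8,2.5,-25,0,-4.2],[0.8,3,-30,0,-4.2],[0.8,3.5,-35,0,-4.2],[0.8,3.8,-39.7,0,-4.2],[0.8,3.8,-39.7,4,-4.2],[0.8,3.8,-39.7,8,-4.2]]]';  python3 -c "
from h import *
im,W=cloud('wrist');save('w3',im)
for c,z in((433,87),46),((558,81),62):
  m=(np.hypot(W[...,0]-c[0],W[...,1]-c[1])<35)&(abs(W[...,2]-z)<5)
  print(m.sum(),cv2.minAreaRect(W[m][:,:2].astype(np.float32)))
go(433,87,24,12)"
```

```text
time: 8.2
tool_pos: [433.3, 89.6, 98.9]
tcp_rot: [3.141, -0.005, 0.213]
contact_force: [0.1, -0.1, -0.0]
grip_width: 73.4
finger_force: 0.0
1892 ((435.1942138671875, 87.10698699951172), (36.31935119628906, 35.64432907104492), 11.17885684967041)
2315 ((559.5167846679688, 82.24472045898438), (28.863513946533203, 29.341171264648438), 15.065695762634277)
shift [0.42 0.25 6.88] turn 0.1 q [ 0.03  0.36  1.93 -0.    0.86  1.39] pos [428.9  88.6  92.8] yaw 12.1 F [-3.1 -1.  -5.6] w 73.2 f 0.0 t 8.25
```

```bash
python3 -c "
from h import *
go(434,87,24,11.7)"; python3 -m crank '[[[0.8,0.2,0.2,3,0],[0.8,0.2,0.2,5.5,0],[0.8,0.2,0.2,6.8,0],[0.8,0.2,0.2,6.8,0],[0,0.2,0.2,6.8,0],[0,0.2,0.2,6.8,0],[0,0.2,0.2,6.8,0],[0,0.2,0.2,6.8,0],[0,0.2,0.2,6.8,0],[0,0.2,0.2,6.8,0]]]'
```

```text
shift [0.52 0.27 6.88] turn 0.4 q [ 0.03  0.36  1.93 -0.    0.86  1.39] pos [428.9  88.6  92.8] yaw 12.1 F [-3.1 -1.  -5.6] w 73.2 f 0.0 t 8.25
time: 9.25
tool_pos: [435.0, 86.2, 31.0]
tcp_rot: [3.141, -0.001, 0.209]
contact_force: [-1.0, 0.0, 4.1]
grip_width: 35.9
finger_force: 30.0
```

```bash
python3 -c "
from h import *
go(518,-303,150,7.8)"
```

```text
shift [  0.05  39.79 -11.89] turn 4.2 q [ 0.02  0.48  1.98 -0.    0.68  1.38] pos [435.   86.2  31. ] yaw 12.0 F [-1.   0.   4.1] w 35.9 f 30.0 t 9.25
```

```bash
python3 -m crank '[[[0,0,0,-3,0],[0,0,0,-8,0],[0,0,0,-13,0],[0,0,4,-14,1],[0,0,9,-14,2],[0,0,14,-14,3],[0,0,19,-14,4.2],[0,0,24,-14,4.2],[0,0,29,-14,4.2],[0,0,34,-14,4.2]]]'; python3 -m crank '[[[0,0,2,0,0],[0,0,4.5,0,0],[0,0,5.8,2,0],[0,0,5.8,6,0],[0,0,5.8,8,0],[0,0,5.8,8,0],[0,0,5.8,8,0],[0,0,5.8,8,0],[0,0,5.8,8,0],[0,0,5.8,8,0]]]'; python3 -c "
from h import *
go(518,-303,36,7.8)"
```

```text
time: 10.25
tool_pos: [505.2, -248.4, 170.4]
tcp_rot: [-3.141, 0.001, 0.135]
contact_force: [1.5, 0.2, -1.2]
grip_width: 36.0
finger_force: 30.0
time: 11.25
tool_pos: [513.8, -304.2, 91.9]
tcp_rot: [3.14, -0.001, 0.136]
contact_force: [0.1, 0.1, -1.1]
grip_width: 35.8
finger_force: 30.0
shift [ 0.43 -0.07  5.59] turn -0.0 q [-0.66  0.6   1.49 -0.    1.04  0.77] pos [ 513.8 -304.2   91.9] yaw 7.8 F [ 0.1  0.1 -1.1] w 35.8 f 30.0 t 11.25
```

Lower, settle, release and rise.

```bash
python3 -m crank '[[[0,0.4,0,2,0],[0,0.4,0,4,0],[0,0.4,0,5,0],[0,0.4,0,5.5,0],[0,0.4,0,5.6,0],[0,0.4,0,5.65,0],[0,0.4,0,5.65,0],[0,0.4,0,5.65,0],[0,0.4,0,5.65,0],[0,0.4,0,5.65,0]]]'
python3 -m crank '[[[0.6,0,0,0,0],[0.6,0,0,0,0],[0.6,0,0,0,0],[0.6,0,0,0,0],[0.6,0,0,-2,0],[0.6,0,0,-5,0],[0.6,0,0,-9,0],[0.6,0,0,-13.5,0],[0.6,0,0,-13.5,0],[0.6,0,0,-13.5,0]]]'; python3 -c "
from h import *
go(558.5,82,170,7.8)"
```

```text
time: 12.25
tool_pos: [517.6, -303.7, 35.0]
tcp_rot: [3.141, -0.001, 0.136]
contact_force: [-1.1, 1.7, 5.6]
grip_width: 35.4
finger_force: 30.0
time: 13.25
tool_pos: [517.5, -303.6, 170.2]
tcp_rot: [3.14, -0.002, 0.136]
contact_force: [-0.4, -0.0, -0.9]
grip_width: 54.6
finger_force: 0.0
shift [ 9.280e+00 -3.765e+01 -3.000e-02] turn -0.0 q [-0.66  0.52  1.39 -0.    1.22  0.78] pos [ 517.5 -303.6  170.2] yaw 7.8 F [-0.4 -0.  -0.9] w 54.6 f 0.0 t 13.25
```

```bash
python3 -m crank '[[[0.6,1.2,-5,0,0],[0.6,2.4,-10,0,0],[0.6,3.6,-15,0,0],[0.6,5,-20,0,0],[0.6,6,-25,0,0],[0.6,7.5,-30,0,0],[0.6,8.7,-35,0,0],[0.6,9.28,-37.65,0,0],[0.6,9.28,-37.65,0,0],[0.6,9.28,-37.65,4,0]]]'
python3 -m crank '[[[0.6,0,0,2,0],[0.6,0,0,4,0],[0.6,0,0,5,0],[0.6,0,0,5,0],[0.6,0,0,5,0],[0.6,0,0,5,0],[0.6,0,0,5,0],[0.6,0,0,5,0],[0.6,0,0,5,0],[0.6,0,0,5,0]]]'; python3 -c "
from h import *
go(558.5,82,28,7.8)"
```

```text
time: 14.25
tool_pos: [560.8, 83.2, 131.6]
tcp_rot: [3.14, -0.008, 0.138]
contact_force: [1.9, -0.7, -0.7]
grip_width: 55.4
finger_force: 0.0
time: 15.25
tool_pos: [558.3, 82.2, 79.5]
tcp_rot: [3.141, -0.0, 0.136]
contact_force: [0.3, -0.5, -0.2]
grip_width: 55.2
finger_force: 0.0
shift [0.01 0.02 5.15] turn -0.0 q [ 0.01  0.57  1.6  -0.    0.97  1.45] pos [558.3  82.2  79.5] yaw 7.8 F [ 0.3 -0.5 -0.2] w 55.2 f 0.0 t 15.25
```

```bash
python3 -m crank '[[[0.6,0,0,2.5,0],[0.6,0,0,4.5,0],[0.6,0,0,5.1,0],[0.6,0,0,5.1,0],[0.6,0,0,5.1,0],[0,0,0,5.1,0],[0,0,0,5.1,0],[0,0,0,5.1,0],[0,0,0,5.1,0],[0,0,0,5.1,0]]]'; python3 -c "
from h import *
go(577.4,-295,155,7.8)"
```

```text
time: 16.25
tool_pos: [558.4, 82.2, 28.6]
tcp_rot: [3.141, -0.001, 0.136]
contact_force: [0.7, 0.1, 3.4]
grip_width: 29.2
finger_force: 30.0
shift [ -3.22  37.63 -12.64] turn -0.0 q [ 0.01  0.64  1.64 -0.    0.86  1.45] pos [558.4  82.2  28.6] yaw 7.8 F [0.7 0.1 3.4] w 29.2 f 30.0 t 16.25
```

```bash
python3 -m crank '[[[0,0,0,-3,0],[0,0,0,-8,0],[0,0,0,-13,0],[0,-0.4,5,-13,0],[0,-0.8,10,-13,0],[0,-1.2,15,-13,0],[0,-1.7,20,-13,0],[0,-2.2,25,-13,0],[0,-2.6,30,-13,0],[0,-3,35,-13,0]]]'; python3 -m crank '[[[0,-0.2,1.6,0,0],[0,-0.2,2.6,0,0],[0,-0.2,2.6,3,0],[0,-0.2,2.6,6,0],[0,-0.2,2.6,7,0],[0,-0.2,2.6,7,0],[0,-0.2,2.6,7,0],[0,-0.2,2.6,7,0],[0,-0.2,2.6,7,0],[0,-0.2,2.6,7,0]]]'; python3 -c "
from h import *
go(577.4,-295,33,7.8)"
```

```text
time: 17.25
tool_pos: [575.3, -269.3, 157.9]
tcp_rot: [-3.141, 0.0, 0.135]
contact_force: [0.5, 0.2, -1.2]
grip_width: 29.3
finger_force: 30.0
time: 18.25
tool_pos: [577.7, -293.6, 89.2]
tcp_rot: [3.141, -0.001, 0.136]
contact_force: [0.8, 0.4, -1.6]
grip_width: 29.5
finger_force: 30.0
shift [-0.06  0.13  5.62] turn -0.0 q [-0.59  0.69  1.33 -0.    1.12  0.85] pos [ 577.7 -293.6   89.2] yaw 7.8 F [ 0.8  0.4 -1.6] w 29.5 f 30.0 t 18.25
```

```bash
python3 -m crank '[[[0,0,0.1,2,0],[0,0,0.1,4,0],[0,0,0.1,5,0],[0,0,0.1,5.5,0],[0,0,0.1,5.6,0],[0,0,0.1,5.65,0],[0,0,0.1,5.65,0],[0,0,0.1,5.65,0],[0,0,0.1,5.65,0],[0,0,0.1,5.65,0]]]'
python3 -m crank '[[[0.6,0,0,0,0],[0.6,0,0,0,0],[0.6,0,0,0,0],[0.6,0,0,0,0],[0.6,0,0,-2,0],[0.6,0,0,-5,0],[0.6,0,0,-9,0],[0.8,0,0,-13,0],[0.8,0,0,-13,0],[0.8,0,0,-13,0]]]'; python3 -c "
from h import *
im,W=cloud('top');save('t4',im[80:300,150:490])
go(679,84.5,165,17)"
```

```text
time: 19.25
tool_pos: [577.9, -294.6, 32.6]
tcp_rot: [3.141, -0.001, 0.136]
contact_force: [-1.4, 0.6, 5.6]
grip_width: 29.6
finger_force: 30.0
time: 20.25
tool_pos: [577.8, -294.6, 162.6]
tcp_rot: [3.14, -0.002, 0.136]
contact_force: [-0.3, 0.5, -0.2]
grip_width: 72.1
finger_force: 0.0
shift [ 15.22 -36.14  -0.39] turn -9.2 q [-0.59  0.62  1.25 -0.    1.27  0.85] pos [ 577.1 -294.1  161.1] yaw 7.8 F [ 0.   0.2 -0.7] w 72.6 f 0.0 t 20.3
```

View pics/t4.png

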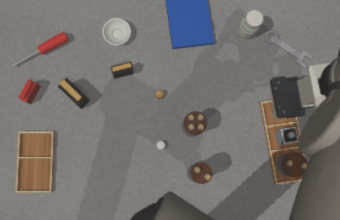

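The crop shows the short can in the wide compartment at (294,164) and the box in the middle one at (289,135); the gripper hides the insert. The medium can hasn't moved. Next is the link.

```bash
python3 -m crank '[[[0.8,2,-4.5,0,0],[0.8,4,-9,0,-2],[0.8,6,-13.5,0,-4],[0.8,7.5,-18,0,-6],[0.8,9.5,-22.5,0,-8],[0.8,11.5,-27,0,-9.2],[0.8,13.3,-31.5,0,-9.2],[0.8,15.2,-36.1,0,-9.2],[0.8,15.2,-36.1,0,-9.2],[0.8,15.2,-36.1,3,-9.2]]]'
python3 -m crank '[[[0.8,0,0,2,0],[0.8,0,0,2,0],[0.8,0,0,2,0],[0.8,0,0,2,0],[0.8,0,0,2,0],[0.8,0,0,2,0],[0.8,0,0,2,0],[0.8,0,0,2,0],[0.8,0,0,2,0],[0.8,0,0,2,0]]]'; python3 -c "
from h import *
im,W=cloud('wrist');save('w5',im)
for lo,hi in((30,44),(44,60)):
  m=(np.hypot(W[...,0]-679,W[...,1]-84.5)<40)&(W[...,2]>lo)&(W[...,2]<hi)
  print(m.sum(),cv2.minAreaRect(W[m][:,:2].astype(np.float32)))
go(679,84.5,22,17)"
```

```text
time: 21.3
tool_pos: [680.9, 85.7, 133.3]
tcp_rot: [3.14, -0.005, 0.3]
contact_force: [0.1, -0.8, -0.7]
grip_width: 73.6
finger_force: 0.0
time: 22.3
tool_pos: [679.2, 83.9, 111.7]
tcp_rot: [3.141, 0.0, 0.296]
contact_force: [0.8, 0.3, -0.2]
grip_width: 73.3
finger_force: 0.0
944 ((682.6209106445312, 85.69464111328125), (22.562999725341797, 50.03799057006836), 14.707292556762695)
786 ((682.8074951171875, 85.54501342773438), (10.624517440795898, 43.73701095581055), 13.565101623535156)
shift [-0.   -0.07  8.97] turn -0.0 q [ 0.01  0.73  1.18 -0.    1.23  1.29] pos [679.2  83.9 111.7] yaw 17.0 F [-0.8 -0.  -0.4] w 73.8 f 0.0 t 22.35
```

View pics/w5.png

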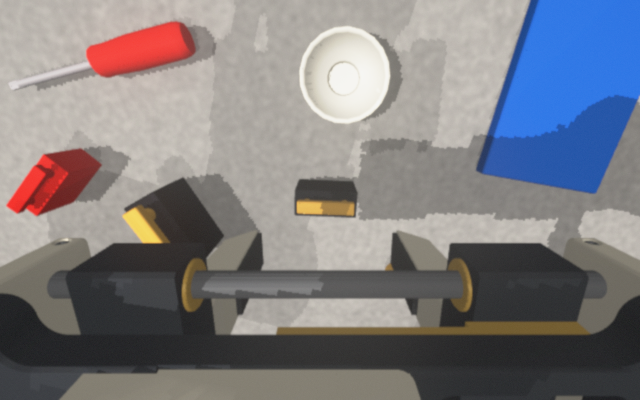

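The wrist view shows the small black link at (325,198), square between the fingers, at about 14° yaw.

```bash
python3 -m crank '[[[0.8,0.2,-0.05,3,2.8],[0.8,0.2,-0.05,6,2.8],[0.8,0.2,-0.05,8.5,2.8],[0.8,0.2,-0.05,9.5,2.8],[0.8,0.2,-0.05,9.5,2.8],[0,0.2,-0.05,9.5,2.8],[0,0.2,-0.05,9.5,2.8],[0,0.2,-0.05,9.5,2.8],[0,0.2,-0.05,9.5,2.8],[0,0.2,-0.05,9.5,2.8]]]'; python3 -c "
from h import *
go(505,290.5,130,-0.7)"
```

```text
time: 23.35
tool_pos: [681.7, 85.0, 18.0]
tcp_rot: [3.141, -0.002, 0.247]
contact_force: [-0.2, 0.4, 5.7]
grip_width: 49.8
finger_force: 30.0
shift [-12.08 -24.25 -11.23] turn 14.9 q [0.01 0.83 1.25 0.   1.05 1.34] pos [681.7  85.   18. ] yaw 14.2 F [-0.2  0.4  5.7] w 49.8 f 30.0 t 23.35
```

```bash
python3 -m crank '[[[0,0,0,-3,0],[0,0,0,-7,0],[0,0,0,-11.2,0],[0,-2,-4,-11.2,3],[0,-4,-8,-11.2,6],[0,-6,-12,-11.2,9],[0,-8,-16,-11.2,12],[0,-10,-20,-11.2,14.9],[0,-12.08,-24.2,-11.2,14.9],[0,-12.08,-24.2,-11.2,14.9]]]'; python3 -m crank '[[[0,0,0,2,0],[0,0,0,3,0],[0,0,0,4,0],[0,0,0,4,0],[0,0,0,4,0],[0,0,0,4,0],[0,0,0,4,0],[0,0,0,4,0],[0,0,0,4,0],[0,0,0,4,0]]]'; python3 -c "
from h import *
im,W=cloud('wrist');save('w6',im);np.savez('w6',W=W,im=im)
go(505,290.5,23,-0.7)"
```

```text
time: 24.35
tool_pos: [500.3, 293.8, 128.5]
tcp_rot: [-3.141, 0.003, -0.007]
contact_force: [0.3, -0.8, -1.3]
grip_width: 50.1
finger_force: 30.0
time: 25.35
tool_pos: [504.7, 290.0, 88.9]
tcp_rot: [-3.142, -0.0, -0.013]
contact_force: [-0.4, 0.2, -1.3]
grip_width: 49.7
finger_force: 30.0
shift [ 0.04 -0.05  6.58] turn -0.0 q [ 0.39  0.58  1.54 -0.    1.02  1.97] pos [504.6 290.   88.8] yaw -0.7 F [ 0.3 -0.5 -1.6] w 49.7 f 30.0 t 25.4
```

View pics/w6.png

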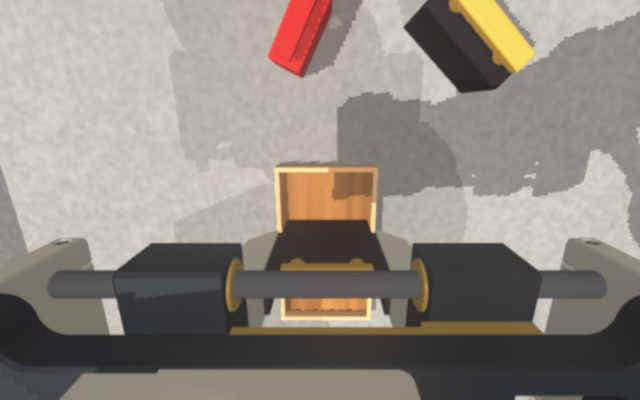

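The wrist view shows tray_two's far wall at row 167, columns 277–378, with the link held over the narrow compartment. I'll check the numbers.

```bash
python3 -c "
from h import *
W=np.load('w6.npz')['W']
for u in (285,300,350,370):
  print([np.round(W[v,u]).tolist() for v in (163,165,167,169,172)])
print([np.round(W[200,u]).tolist() for u in (276,279,282,373,376,379)])
"
```

```text
[[539.0, 324.0, -1.0], [538.0, 323.0, 1.0], [538.0, 322.0, 10.0], [536.0, 322.0, 12.0], [534.0, 322.0, 10.0]]
[[539.0, 311.0, -2.0], [537.0, 311.0, 0.0], [538.0, 310.0, 11.0], [536.0, 310.0, 11.0], [534.0, 311.0, 10.0]]
[[538.0, 270.0, -2.0], [537.0, 270.0, 1.0], [537.0, 271.0, 9.0], [536.0, 271.0, 11.0], [533.0, 271.0, 11.0]]
[[538.0, 254.0, -0.0], [537.0, 254.0, 2.0], [537.0, 255.0, 10.0], [536.0, 255.0, 11.0], [533.0, 255.0, 11.0]]
[[511.0, 331.0, 11.0], [511.0, 328.0, 11.0], [509.0, 327.0, 3.0], [511.0, 252.0, 13.0], [510.0, 250.0, 12.0], [506.0, 245.0, -1.0]]
```

```bash
python3 -m crank '[[[0,0.05,0,2,0],[0,0.05,0,4,0],[0,0.05,0,5.5,0],[0,0.05,0,6.3,0],[0,0.05,0,6.6,0],[0,0.05,0,6.7,0],[0,0.05,0,6.7,0],[0,0.05,0,6.7,0],[0,0.05,0,6.7,0],[0,0.05,0,6.7,0]]]'
python3 -m crank '[[[0.8,0,0,0,0],[0.8,0,0,0,0],[0.8,0,0,0,0],[0.8,0,0,0,0],[0.8,0,0,-2,0],[0.8,0,0,-6,0],[0.8,0,0,-11,0],[0.8,0,0,-16,0],[0.8,0,0,-19,0],[0.8,0,0,-19,0]]]'; python3 -c "
from h import *
go(433,-89.5,210,0)"
```

```text
time: 26.4
tool_pos: [505.3, 290.1, 22.0]
tcp_rot: [-3.141, -0.001, -0.013]
contact_force: [-0.4, 0.0, 1.3]
grip_width: 49.7
finger_force: 30.0
time: 27.4
tool_pos: [507.3, 290.9, 217.2]
tcp_rot: [-3.138, -0.01, -0.013]
contact_force: [0.3, -0.0, 0.0]
grip_width: 73.3
finger_force: 0.0
shift [-6.96 38.14  0.5 ] turn -0.7 q [ 0.39  0.45  1.38 -0.    1.3   1.97] pos [507.3 290.9 217.2] yaw -0.7 F [ 0.3 -0.   0. ] w 73.3 f 0.0 t 27.4
```

```bash
python3 -m crank '[[[0.8,-0.9,5,0,0],[0.8,-1.8,10,0,0],[0.8,-2.7,15,0,0],[0.8,-3.6,20,0,0],[0.8,-4.5,25,0,0],[0.8,-5.5,30,0,0],[0.8,-6.4,35,0,0],[0.8,-7,38,0,0],[0.8,-7,38,0,0],[0.8,-7,38,0,0]]]'
python3 -m crank '[[[0.8,0,0,2,0],[0.8,0,0,5,0],[0.8,0,0,7,0],[0.8,0,0,7,0],[0.8,0,0,7,0],[0.8,0,0,7,0],[0.8,0,0,7,0],[0.8,0,0,7,0],[0.8,0,0,7,0],[0.8,0,0,7,0]]]'
 python3 -c "
from h import *
im,W=cloud('wrist')
m=(np.hypot(W[...,0]-433,W[...,1]+89.5)<45)&(abs(W[...,2]-105)<5)
print(m.sum(),m.any() and cv2.minAreaRect(W[m][:,:2].astype(np.float32)))
go(433.5,-89.5,68,-0.7)"
```

```text
time: 28.4
tool_pos: [429.7, -89.6, 211.0]
tcp_rot: [-3.141, 0.001, -0.015]
contact_force: [-0.9, -0.4, -1.0]
grip_width: 73.6
finger_force: 0.0
time: 29.4
tool_pos: [430.4, -89.2, 142.0]
tcp_rot: [3.141, -0.0, -0.013]
contact_force: [0.0, 0.7, -0.4]
grip_width: 73.6
finger_force: 0.0
2773 ((434.5050354003906, -89.12947082519531), (45.579803466796875, 45.72193145751953), 44.47462844848633)
shift [0.31 0.02 7.39] turn -0.0 q [-0.38  0.28  1.87 -0.    0.98  1.2 ] pos [430.4 -89.2 141.9] yaw -0.7 F [-0.6  1.  -0.2] w 73.4 f 0.0 t 29.45
```

```bash
python3 -m crank '[[[0.8,0.35,0,2,0],[0.8,0.35,0,4.5,0],[0.8,0.35,0,6.5,0],[0.8,0.35,0,7.4,0],[0.8,0.35,0,7.4,0],[0,0.35,0,7.4,0],[0,0.35,0,7.4,0],[0,0.35,0,7.4,0],[0,0.35,0,7.4,0],[0,0.35,0,7.4,0]]]'
python3 -m crank '[[[0,0,0,0,0],[0,0,0,0,0],[0,0,0,-1,0],[0,0,0,-4,0],[0,0,0,-7,0],[0,0,0,-10,0],[0,0,0,-12,0],[0,0,0,-12,0],[0,0,0,-12,0],[0,0,0,-12,0]]]'
 python3 -c "
from h import *
go(436.5,290,188,-0.7)"
```

```text
time: 30.45
tool_pos: [434.1, -89.2, 68.2]
tcp_rot: [3.141, -0.001, -0.013]
contact_force: [-0.1, 0.9, 2.8]
grip_width: 43.7
finger_force: 30.0
time: 31.45
tool_pos: [432.7, -88.8, 186.2]
tcp_rot: [-3.141, 0.003, -0.013]
contact_force: [0.3, -0.5, -4.7]
grip_width: 43.6
finger_force: 30.0
shift [ -0.11 -37.88  -0.14] turn -0.0 q [-0.38  0.23  1.8  -0.    1.11  1.21] pos [432.7 -88.8 186.2] yaw -0.7 F [ 0.3 -0.5 -4.7] w 43.6 f 30.0 t 31.45
```

```bash
python3 -m crank '[[[0,0,-2,0,0],[0,0,-6,0,0],[0,0,-10.5,0,0],[0,0,-15,0,0],[0,0,-20,0,0],[0,0,-25,0,0],[0,0,-29.5,0,0],[0,0,-34,0,0],[0,-0.1,-37,0,0],[0,-0.1,-37.9,0,0]]]'
python3 -m crank '[[[0,0,0,2,0],[0,0,0,5,0],[0,0,0,7,0],[0,0,0,8,0],[0,0,0,8,0],[0,0,0,8,0],[0,0,0,8,0],[0,0,0,8,0],[0,0,0,8,0],[0,0,0,8,0]]]'
 python3 -c "
from h import *
im,W=cloud('side');save('s7',im[60:260,100:420])
go(436.5,290,73,-0.7)"
```

```text
time: 32.45
tool_pos: [436.4, 292.5, 185.7]
tcp_rot: [3.141, 0.003, -0.009]
contact_force: [0.5, -0.0, -5.4]
grip_width: 43.4
finger_force: 30.0
time: 33.45
tool_pos: [437.8, 289.9, 108.1]
tcp_rot: [-3.141, -0.001, -0.013]
contact_force: [-0.6, 0.1, -4.9]
grip_width: 43.3
finger_force: 30.0
shift [-0.12 -0.01  3.5 ] turn -0.0 q [ 0.44  0.47  1.69 -0.    0.98  2.02] pos [437.7 289.9 108. ] yaw -0.7 F [-0.1 -0.1 -4.8] w 43.6 f 30.0 t 33.5
```

View pics/s7.png

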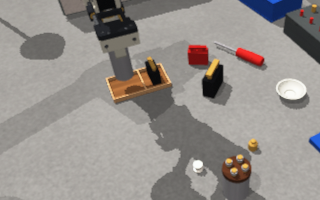

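The side crop shows the can held upright over the wide compartment at (122,75) and the link standing in the narrow one at (153,72). I'll lower and release.

```bash
python3 -m crank '[[[0,-0.1,0,1.5,0],[0,-0.1,0,2.5,0],[0,-0.1,0,3.1,0],[0,-0.1,0,3.4,0],[0,-0.1,0,3.5,0],[0,-0.1,0,3.6,0],[0,-0.1,0,3.6,0],[0,-0.1,0,3.6,0],[0,-0.1,0,3.6,0],[0,-0.1,0,3.6,0]]]'
python3 -m crank '[[[0.8,0,0,0,0],[0.8,0,0,0,0],[0.8,0,0,0,0],[0.8,0,0,0,0],[0.8,0,0,0,0],[0.8,0,0,-1,0],[0.8,0,0,-4,0],[0.8,0,0,-8,0],[0.8,0,0,-13,0],[0.8,0,0,-16,0]]]'; python3 -m crank '[[[0.8,0,5,0,0],[0.8,0,10,0,0],[0.8,0,15,0,0],[0.8,0,20,0,0],[0.8,0,25,0,0],[0.8,0,28,0,0],[0.8,0,28,0,0],[0.8,0,28,0,0],[0.8,0,28,0,0],[0.8,0,28,0,0]]]'; python3 -c "
from h import *
im,W=cloud('top');save('t8',cv2.resize(im[120:290,150:480],None,fx=2,fy=2));im,W2=cloud('side');save('s8',im)
for n,c,z in(('tall',(436,290),109),('link',(505,290),42),('short',(449,-311),54),('box',(518,-303),49),('ins',(578,-295),66),('med',(545,-81),79)):
  for w in (W,W2):
    m=(np.hypot(w[...,0]-c[0],w[...,1]-c[1])<35)&(abs(w[...,2]-z)<4);print(n,m.sum(),m.any() and (round(float(np.median(w[m][:,2])),1),np.round(cv2.minAreaRect(w[m][:,:2].astype(np.float32))[0]),np.round(cv2.minAreaRect(w[m][:,:2].astype(np.float32))[1])))
"
```

```text
time: 34.5
tool_pos: [436.9, 289.9, 72.2]
tcp_rot: [-3.141, -0.001, -0.013]
contact_force: [-1.8, 0.6, 3.5]
grip_width: 43.5
finger_force: 30.0
time: 35.5
tool_pos: [437.4, 290.3, 236.2]
tcp_rot: [-3.139, -0.005, -0.013]
contact_force: [-0.0, 1.0, 0.4]
grip_width: 73.3
finger_force: 0.0
time: 36.5
tool_pos: [433.0, 10.9, 231.8]
tcp_rot: [-3.141, -0.0, -0.011]
contact_force: [1.5, 0.2, -0.4]
grip_width: 73.8
finger_force: 0.0
tall 334 (109.7, array([436., 290.]), array([46., 43.]))
tall 54 (107.8, array([421., 290.]), array([36., 24.]))
link 119 (42.5, array([505., 289.]), array([49., 21.]))
link 0 False
short 436 (54.9, array([ 449., -310.]), array([58., 55.]))
short 1126 (52.8, array([ 449., -305.]), array([46., 57.]))
box 193 (50.0, array([ 517., -304.]), array([36., 37.]))
box 551 (48.0, array([ 514., -304.]), array([36., 36.]))
ins 129 (66.4, array([ 579., -294.]), array([27., 29.]))
ins 324 (64.6, array([ 576., -295.]), array([29., 29.]))
med 314 (78.9, array([546., -81.]), array([50., 50.]))
med 401 (76.8, array([543., -81.]), array([52., 49.]))
```

View pics/t8.png

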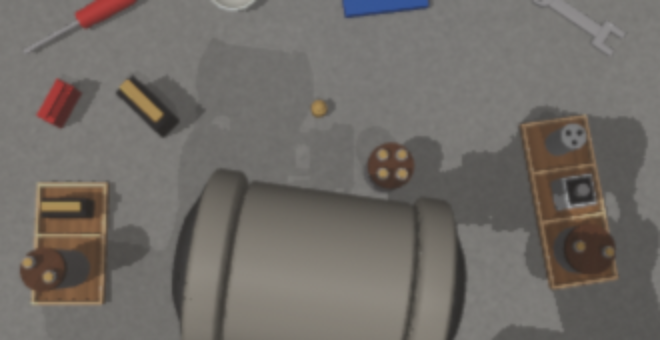

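View pics/s8.png

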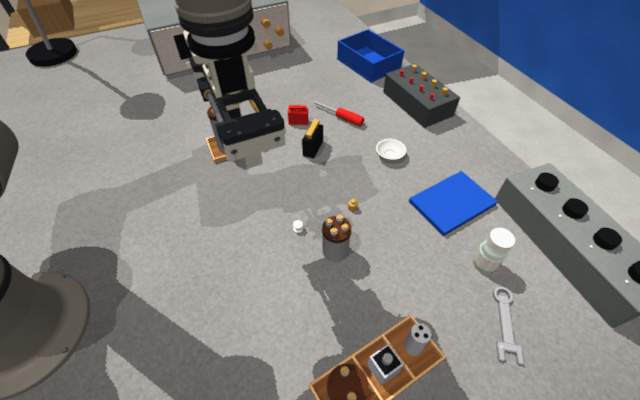

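The pictures show every item upright in its compartment, with top heights 4 mm above their bench values, and the medium can still at (390,165) in the crop. The arm is clear, so I'm handing in.

```bash
python3 -c "
from plant import bot
print(bot.close_job())"
```

```text
the job is handed in; nothing more can be done
None
```

Both kits are made up and handed in at about 37 s: all five items measured upright on their tray floors and let go, and the medium can and look-alikes were not touched.

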